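Count to the third gap of the laundry divider rack and push the carton home

TASK

Put the blue laundry-tablet carton away in the wooden divider rack. Start on the end divider at the rack's end where the red-capped spray can stands and lightly run one fingertip along the front edges of the dividers, counting every gap, full or empty, until you come to the third gap; then slide the carton across the worktop and push it fully home into that third gap, against the back rail. Only push the carton, never pinch it, tip it or lift it, and leave everything else where it is.

Things in the scene. Friction and masses are not known exactly. Their poses are not given: they have to be found in the camera images.
- rack: Fixed pine divider rack, 75 mm high, no floor. 7 upright 6 mm dividers at y = -216, -144, -72, 0, 72, 144, 216 mm with rounded front edges 8 mm wide bound 6 gaps (64 mm wide at the edges, 66 inside) centred at y = -180, -108, -36, 36, 108, 180, open to the robot. Origin: on the worktop, mid-length, on the line of the front edges. x goes into the gaps, y along the rack to the robot's left, z up.
- rack_back (a point): Middle of the front face of the rack's 50 mm high back rail, at the worktop: 84 mm behind the dividers' front edges. The rail closes all the gaps at the back; the rack's axes.
- carton: Blue carton with a white band, 80 mm deep (x, towards the rack), 56 mm wide (y), 70 mm high, 0.2 to 0.42 kg, loose on the worktop between robot and rack, roughly square to it. Origin: centre of its underside. Its upright corners are stepped 2 x 3 mm. Home in a gap, its origin is 44 mm and its near face 4 mm behind the rack's front edges.
- can_red: Spray can with a red cap, 45 mm diameter, 110 mm high, standing beyond one end of the rack: the gaps are counted from this end. Origin: centre of its underside. Leave alone.
- can_green: Spray can with a green cap, same size, beyond the rack's other end. Origin: centre of its underside. Leave alone.
- carton_yellow: Yellow carton with a green band, 70 mm deep, 52 mm wide, 70 mm high, stored in one of the rack's gaps, about 12 mm behind the front edges. Origin: centre of its underside. Leave alone.
- carton_pink: Pink carton with a white band, 70 mm deep, 50 mm wide, 65 mm high, stored in another gap in the same way. Origin: centre of its underside. Leave alone.
- dosing_cup: Grey dosing cup, 64 mm across the rim, 50 mm high, on the worktop to one side. Origin: centre of its underside. Leave alone.
- blue_tub: Blue plastic tub 170 x 120 x 70 mm with packets in it (to 111 mm high), to the left. Origin: centre of its underside. Leave alone.
- peg_basket: Wooden basket of clothes pegs, 130 x 130 x 60 mm, to the right. Origin: centre of its underside. Leave alone.

How it is judged (in metres and radians):
On the way, in this order (a step that is already met when the one before it is completed fails the run):
1. a finger touches the front edge of the end divider at the red can's end (((y of can_red in the frame of rack above 0 m and contact force between the fingers and rack_c6 above 0.3 N) or (not (y of can_red in the frame of rack above 0 m) and contact force between the fingers and rack_c0 above 0.3 N))).
2. running on, a finger touches the front edge of the second divider from that end (first gap counted) (((y of can_red in the frame of rack above 0 m and contact force between the fingers and rack_c5 above 0.3 N) or (not (y of can_red in the frame of rack above 0 m) and contact force between the fingers and rack_c1 above 0.3 N))).
3. a finger touches the front edge of the third divider (second gap counted; the third gap begins here) (((y of can_red in the frame of rack above 0 m and contact force between the fingers and rack_c4 above 0.3 N) or (not (y of can_red in the frame of rack above 0 m) and contact force between the fingers and rack_c2 above 0.3 N))).
4. the carton stands home in the third gap from the red can's end (((y of can_red in the frame of rack above 0 m and y of carton in the frame of rack between 0.03 and 0.042 m) or (not (y of can_red in the frame of rack above 0 m) and y of carton in the frame of rack between -0.042 and -0.03 m)) and x of carton in the frame of rack above 0.037 m), for 0.1 s.
At the end, for the whole second after the job is handed in: The blue carton stands upright and at rest on the worktop in the third gap counted from the red can's end, within 7 mm of the back rail (front face at most 3 mm proud of the divider edges), and no other thing has moved by 15 mm or more (all of step 4 and x of carton in the frame of rack below 0.05 m and angle between the x axis of carton and the x axis of rack, either way round below 0.12 rad and angle between carton's own z axis and vertical below 0.08 rad and height (world z) of carton below 0.005 m and linear speed of carton below 0.01 m/s and distance of each of can_red, can_green, carton_yellow, carton_pink, dosing_cup, blue_tub, peg_basket from where it was at the start of the episode below 0.015 m); the robot touches nothing.
It fails at once if the carton is lifted 12 mm or more off the worktop (height (world z) of carton above 0.012 m).
It fails at once if the carton is tipped by more than 0.3 rad (angle between carton's own z axis and vertical above 0.3 rad).
It fails at once if the carton is pinched: fingers press on both of its sides at once (contact force between the fingers and carton_c1 above 0.5 N and contact force between the fingers and carton_c2 above 0.5 N).
It fails at once if the rack is pressed hard, with more than 45 N (contact force between any of the fingers, the arm and rack above 45 N).
It fails at once if another thing is moved by 15 mm or more (distance of any of can_red, can_green, carton_yellow, carton_pink, dosing_cup, blue_tub, peg_basket from where it was at the start of the episode above 0.015 m).
It also fails if it takes over 72 s, if anything falls off the work surface, if the arm or the gripper's body presses on something with over 40 N, if the wrist force passes 120 N, or if a joint passes its speed limit or range.

ROBOT

A 6-joint arm with a two-finger parallel gripper is mounted at the origin on the work surface. World frame = base frame: x ahead of the robot, y to its left, z up, the work surface at z = 0. Lengths are in mm, angles in rad, forces in N, time in s.
With the tool pointing down it reaches from about 300 to 775 mm from the base axis. Payload 14.6 kg.
Tool frame: the origin (TCP) lies on the centre line of the jaws, within the pads' length; the fingertips stand 11 mm ahead of it and the grasp point (between the pads) lies 8 mm behind it; x points along the fingers, y is the direction in which the jaws open and shut, and the axes are right-handed (so a half turn about x gives the same grasp; the last joint's range is limited). The gripper opens to 94 mm and grips with 3 to 60 N. Pads are 16 mm wide; open, the fingers measure 119 mm over their backs; the gripper's body (75 mm by 177 mm) begins 78 mm behind the grasp point.
Start: joints at [-1.26, 0.3, 1.521, -0, 1.321, -0.067], TCP at [202.874, -511.206, 216.446] pointing down, gripper open.
Joint ranges: [-3.03, 3.03], [-0.79, 2.21], [0.23, 2.52], [-1.04, 4.18], [0, 3.07], [-2.55, 2.55]. Speed limits (rad/s): [2.22, 2.22, 2.57, 3.14, 3.14, 3.14].

INTERFACE

Orientations are given as [roll, pitch, yaw] about the fixed x, y, z axes, in that order (R = Rz(yaw) Ry(pitch) Rx(roll)).
In Python, from cell import manip gives the robot as it stands.
- The arm moves only by the shell command python3 -m handwheel 'ROWS' [OPENING] [FORCE]. ROWS is JSON, a list of rows, each a list of 2 entries, a list of its own where there are three numbers: the shift along the tool's x, y, z in mm, then the turn about the tool's x in rad. In form: [[[x, y, z], spin], ...]. A call has exactly 10 rows; each row shifts and turns the commanded pose from where the row before left it, along the tool's axes as they then stand; what a row does not reach is not made up. A row lasts 1/8 s, in which the tool goes at most 62.5 mm and 10.7 degrees, less where a joint would pass 70% of its speed; a pose out of reach is approached as far as the arm can. A call with a gripper value outside its range is refused whole. OPENING is the closure in counts, from 0 (fully open) to 255 (shut), set as the call begins (- or left out, the last holds). The fingers move at their own pace and stop on an object; FORCE is the grip in N (left out, the last holds). Time passes only in rows, so rows that do not move let the fingers close, or fill a call up. It gives the time, the measured TCP pose, the force and the opening at its end, in the units of the state.
- manip.read_state(): the state, without advancing time (a new reading comes with each control period).
- manip.camera(name): name is "side" or "top" or "wrist"; returns a dict with "pixels" (480x640x3 uint8, red, green, blue), "z_map" (480x640 float32, mm along the optical axis (not along the pixel's ray), 0 where there is no reading), "mtx" (3x3 intrinsics, pixels), "xyz" and "orientation" of the camera in the world. Camera axes: x right, y up, looking along -z (the intrinsics and any distortion apply to the point x, -y, -z); pixel columns grow to the right and rows downward; lengths in mm; the calibration is good to about 2 mm. A picture is of the moment at which its call begins.
- manip.sign_off(): hands the job in, once; it reports no verdict.
Trained networks look in the newest picture that a camera, given by its name, has taken for a name from the list of things; names that differ only in an ending like _2 or _b are one class to them, and where a whole thing is asked for, a point or a joint stands for the part that bears it (a point fixed in the world has none). Each returns a list of dicts, best first, with "confidence" (0 to 1); they miss things now and then, are a little off and sometimes report something else, mostly with a low value. They report only what shows in the picture. A call takes as long as a camera call.
- manip.cut_out(target, camera): "region" (480x640 bool, what is visible of it) and "centre" ([column, row] in pixels, amid what is visible of it).
The state is a dict: "clock": time; "joints": joint angles; "qd": joint speeds; "effort": joint torques, N m; "eef_pos": TCP position; "eef_rot": TCP orientation; "wrist_force": force on the tool from outside, world axes, zero at the start; "moment": the same for the moment, N m; "finger_gap": finger opening in mm.
Only numpy, scipy, OpenCV 4.12 (cv2) and the standard library are available. Lean on these libraries where they do the work, as an engineer would, in place of code of your own. Each camera call takes 0.05 s, during which the arm holds its last target. There are 200 camera calls.

## Working session

There is one attempt and no reset: what is moved stays moved. The work goes in short steps, Python scripts to look and compute and a shell command to move; the robot and the scene stay as the last step left them, time stands still between calls to the robot, and variables do not carry over. Pictures are saved under pics/ and viewed, about 8 in all and at most 12, crops included, and the job is handed in when it is done.

```bash
mkdir -p pics; cat > h.py <<'E'
import numpy as np, cv2
from cell import manip
from scipy.spatial.transform import Rotation as R
def cam(n):
    return manip.camera(n)
def rot(o):
    o=np.array(o,float)
    if o.shape==(3,3): return o
    return R.from_euler('xyz',o).as_matrix() if o.size==3 else R.from_quat(o).as_matrix()
def cloud(c):
    K=np.array(c['mtx']);z=c['z_map'];v,u=np.mgrid[:480,:640]
    p=np.stack([(u-K[0,2])/K[0,0]*z,-(v-K[1,2])/K[1,1]*z,-z],-1)
    return p@rot(c['orientation']).T+np.array(c['xyz'])
def save(c,f): cv2.imwrite('pics/'+f,c['pixels'][...,::-1])
E
python3 - <<'E'
from h import *
print(manip.read_state())
for n in ['top','side']:
    c=cam(n);save(c,n+'0.png');P=cloud(c)
    print(n,c['xyz'],c['orientation'],c['mtx'],[k for k in c])
    for t in ['rack','carton','can_red','can_green','carton_yellow','carton_pink','dosing_cup','blue_tub','peg_basket']:
        for d in manip.cut_out(t,n)[:2]:
            m=d['region']&(c['z_map']>0);q=P[m]
            print(t,round(d['confidence'],2),np.round(d['centre']),m.sum(),np.round(np.percentile(q,[3,50,97],axis=0)).tolist() if m.sum() else '')
E
```

```text
{'clock': 0.0, 'joints': array([-1.25954661e+00,  3.00468711e-01,  1.52158747e+00, -2.38033492e-05,
        1.32072092e+00, -6.65983664e-02]), 'qd': array([ 0.00094147, -0.0012939 ,  0.00139704,  0.00183165, -0.00178131,
       -0.00018026]), 'effort': array([ 1.69687395e-03, -5.31803834e+01, -3.52737021e+01,  7.08409259e-02,
        2.43463519e-02, -9.50713343e-05]), 'eef_pos': array([ 202.81973854, -510.95935892,  215.88493996]), 'eef_rot': array([-1.61793157,  1.56961166,  1.90151507]), 'wrist_force': array([-0.26084618, -0.04035175, -1.22261271]), 'moment': array([-0.00829957, -0.02697236,  0.01030539]), 'finger_gap': 94.11602988509728}
top [ 451.35834408   -6.63108257 1098.51556919] [ 0.13094201 -0.00306823 -1.55663844] [[452.59847052   0.         323.86546475]
 [  0.         452.59847052 243.84118219]
 [  0.           0.           1.        ]] ['pixels', 'z_map', 'mtx', 'xyz', 'orientation']
rack 0.62 [299. 203.] 3472 [[611.0, -166.0, 2.0], [689.0, 57.0, 71.0], [708.0, 262.0, 77.0]]
rack 0.47 [105. 292.] 5028 [[388.0, 429.0, 2.0], [471.0, 498.0, 51.0], [554.0, 571.0, 112.0]]
ca
[... 1543 characters left out ...]
rton_yellow 0.7 [277. 270.] 509 [[624.0, 135.0, 22.0], [653.0, 158.0, 69.0], [692.0, 183.0, 74.0]]
carton_pink 0.66 [315. 202.] 247 [[613.0, -154.0, 57.0], [642.0, -132.0, 64.0], [677.0, -107.0, 71.0]]
carton_pink 0.34 [312. 416.] 6231 [[386.0, 446.0, 2.0], [472.0, 516.0, 52.0], [559.0, 575.0, 112.0]]
dosing_cup 0.74 [374. 180.] 402 [[481.0, -333.0, 2.0], [509.0, -294.0, 30.0], [535.0, -272.0, 51.0]]
blue_tub 0.77 [312. 416.] 6151 [[387.0, 446.0, 2.0], [472.0, 516.0, 52.0], [559.0, 574.0, 112.0]]
blue_tub 0.5 [338. 285.] 1160 [[465.0, 111.0, 4.0], [502.0, 159.0, 64.0], [542.0, 167.0, 73.0]]
peg_basket 0.24 [324. 176.] 394 [[630.0, -259.0, 28.0], [647.0, -235.0, 76.0], [668.0, -224.0, 112.0]]
```

```bash
cat > m.py <<'E'
from h import *
from scipy.optimize import minimize
def measure(n):
    c=cam(n);P=cloud(c)
    def mask(t):
        d=manip.cut_out(t,n); return d[0]['region'] if d else None
    return c,P,mask
if __name__=='__main__':
    for n in ['top','side']:
        c,P,mask=measure(n)
        # rack: all points z 62..80 in region, minus carton pixels (by colour-free nets), fit comb
        z=P[...,2];b=(z>72)&(z<82)&(P[...,0]>590)&(P[...,0]<725)&(P[...,1]>-190)&(P[...,1]<290)
        for t in ['carton_yellow','carton_pink','can_red','can_green']:
            m=mask(t)
            if m is not None: b&=~cv2.dilate(m.astype(np.uint8),np.ones((3,3))).astype(bool)
        q=P[b][:,:2]
        def tr(p,q):
            cs,s=np.cos(p[2]),np.sin(p[2]);d=q-p[:2]
            return np.c_[d@[cs,s],d@[-s,cs]]
        def cost(p):
            r=tr(p,q);dy=np.abs(r[:,1]-np.clip(np.round(r[:,1]/72),-3,3)*72)-3
            dx=np.maximum(-r[:,0],r[:,0]-90)
            return np.minimum(np.maximum(dy,0)**2,100).mean()+np.minimum(np.maximum(dx,0)**2,100).mean()
        best=min((minimize(cost,[613,50+a,w],method='Nelder-Mead') for a in range(-15,20,5) for w in [-.08,-.04,0,.04,.08]),key=lambda r:r.fun)
        r=tr(best.x,q); print(n,'rack',np.round(best.x,3),best.fun,len(q),'x pct',np.round(np.percentile(r[:,0],[1,3,10,90,97,99]),1))
        for t in ['carton']:
            m=mask(t)
            k=m&(z>66)&(z<76);pts=P[k][:,:2].astype(np.float32)
            rc=cv2.minAreaRect(pts);print(t,rc,np.round(P[k][:,:2].mean(0)),k.sum())
        im=c['pixels'][...,::-1].copy()
        np.save('r_%s.npy'%n,best.x)
        if n=='top':
            cv2.imwrite('pics/top1.png',cv2.resize(im[150:370,60:600],None,fx=1.48,fy=1.48,interpolation=cv2.INTER_CUBIC))
    s=manip.read_state();print(R.from_euler('xyz',s['eef_rot']).as_matrix().round(3))
E
python3 m.py
```

```text
top rack [ 6.1393e+02  4.8067e+01 -4.1000e-02] 46.73713521765988 1569 x pct [-3.7  1.3 18.2 89.7 91.2 91.7]
carton ((505.61053466796875, 133.8389434814453), (79.8106918334961, 55.05861282348633), 1.90436589717865) [505. 134.] 818
side rack [ 6.14111e+02  5.15920e+01 -4.20000e-02] 43.889700155302464 936 x pct [-3.9 -0.1 16.1 89.5 91.4 92. ]
carton ((504.594970703125, 136.71878051757812), (79.85523223876953, 58.8149528503418), 4.153662204742432) [503. 138.] 506
[[-0.     0.369 -0.929]
 [ 0.    -0.929 -0.369]
 [-1.    -0.     0.   ]]
```

View pics/top1.png

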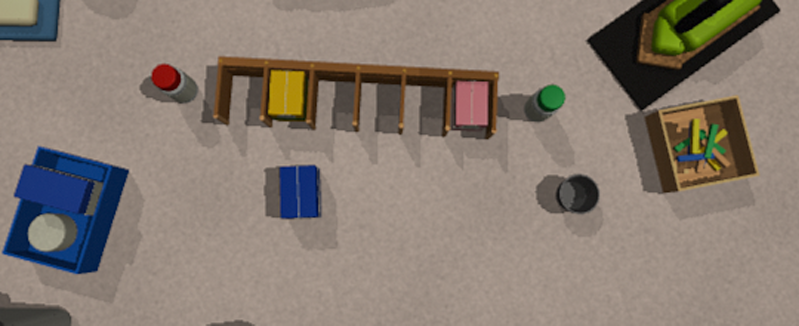

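```bash
python3 -m handwheel '[[[0,0,0],-0.164],[[0,0,0],-0.164],[[0,0,0],-0.164],[[0,0,0],-0.164],[[0,0,0],-0.164],[[0,0,0],-0.164],[[0,0,0],-0.164],[[0,26,-58],0],[[0,26,-58],0],[[0,26,-58],0]]' 255 20 && python3 -m handwheel '[[[0,26,-58],0],[[0,26,-58],0],[[0,26,-58],0],[[0,26,-58],0],[[0,26,-58],0],[[0,26,-58],0],[[0,20,-58],0],[[0,20,-50],0],[[0,0,0],0],[[0,0,0],0]]'
python3 - <<'E'
from h import *
c=cam('wrist');save(c,'w1.png');P=cloud(c)
s=manip.read_state();print(s['clock'],s['eef_pos'],R.from_euler('xyz',s['eef_rot']).as_matrix().round(3),s['wrist_force'],c['xyz'],c['orientation'])
z=P[...,2]
E
```

```text
clock: 2.85
eef_pos: [287.7, -342.0, 216.5]
eef_rot: [1.02, 1.57, -0.596]
wrist_force: [0.6, -0.5, 0.3]
finger_gap: 0.7
clock: 4.1
eef_pos: [500.4, 96.9, 216.3]
eef_rot: [-1.046, 1.57, -2.662]
wrist_force: [0.4, -1.0, -0.3]
finger_gap: 0.6
4.15 [500.38375845  96.47331966 216.4585566 ] [[-0.     0.999 -0.046]
 [-0.    -0.046 -0.999]
 [-1.    -0.     0.   ]] [-0.69394548 -0.45919283 -0.82560592] [503.81121601 172.9110365  384.47178662] [-0.26501325  0.00056144 -0.04642242]
```

View pics/w1.png

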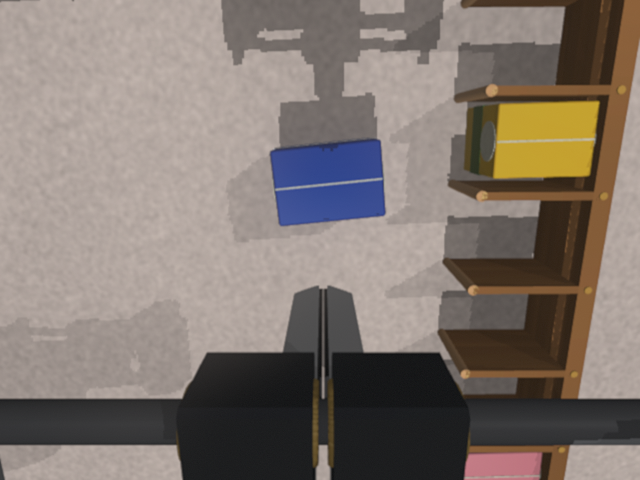

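```bash
cat >> h.py <<'E'
def pix(c,u,v,z):
    K=np.array(c['mtx']);d=rot(c['orientation'])@np.array([(u-K[0,2])/K[0,0],-(v-K[1,2])/K[1,1],-1])
    o=np.array(c['xyz']);return (o+d*(z-o[2])/d[2])
RACK=None
def torack(p,rk):
    cs,s=np.cos(rk[2]),np.sin(rk[2]);d=np.atleast_2d(p)[:,:2]-rk[:2];return np.c_[d@[cs,s],d@[-s,cs]]
def carton(c,n,P):
    d=manip.cut_out('carton',n)[0];m=d['region']&(P[...,2]>64)&(P[...,2]<77)
    cn=cv2.convexHull(np.argwhere(m)[:,::-1].astype(np.int32))
    q=np.array([pix(c,u,v,70)[:2] for u,v in cn[:,0]],np.float32)
    (x,y),(w,h),a=cv2.minAreaRect(q)
    if w<h: w,h=h,w;a-=90
    a=(a+90)%180-90
    return d['confidence'],x,y,w,h,np.radians(a)
E
python3 - <<'E'
from h import *
c=cam('wrist');P=cloud(c)
ys=[144,72,0,-72]
q=np.array([pix(c,u,v,75)[:2] for u,v in [(492,90),(482,196),(472,290),(465,373)]])
print(q.round(1),np.diff(q,axis=0).round(1))
for u,v in [(492,90),(482,196),(472,290),(465,373)]: print(P[v-1:v+2,u-1:u+2].reshape(-1,3).mean(0).round(1))
print('carton',np.round(carton(c,'wrist',P),3))
t=cam('top');PT=cloud(t);print('carton top',np.round(carton(t,'top',PT),3))
E
```

```text
[[619.3 192.3]
 [616.  120.3]
 [611.9  48.3]
 [609.4 -23. ]] [[ -3.2 -71.9]
 [ -4.1 -72. ]
 [ -2.6 -71.3]]
[619.4 192.3  74.7]
[603.5 126.1 109.7]
[612.   48.3  74.9]
[609.5 -23.2  74.7]
carton [7.80000e-01 5.05674e+02 1.34815e+02 8.11480e+01 5.57310e+01 5.50000e-02]Traceback (most recent call last):
  File "<stdin>", line 8, in <module>
  File "h.py", line 22, in carton
    d=manip.cut_out('carton',n)[0];m=d['region']&(P[...,2]>64)&(P[...,2]<77)
      ~~~~~~~~~~~~~~~~~~~~~~~~~^^^
IndexError: list index out of range
```

```bash
python3 -m handwheel '[[[0,19,-43],0],[[0,19,-43],0],[[0,19,-43],0],[[0,18,-43],0],[[40,0,0],0],[[40,0,0],0],[[40,0,0],0],[[40,0,0],0],[[0,0,0],0],[[0,0,0],0]]'
python3 - <<'E'
from h import *
s=manip.read_state();print(s['clock'],s['eef_pos'],s['wrist_force'],torack(s['eef_pos'],(608.3,48.5,-.045)))
c=cam('side');save(c,'s1.png');cv2.imwrite('pics/s1c.png',cv2.resize(c['pixels'][120:380,150:450,::-1],None,fx=2,fy=2))
E
```

```text
clock: 5.6
eef_pos: [584.2, 265.7, 58.4]
eef_rot: [1.99, 1.569, 0.374]
wrist_force: [0.8, -0.2, 0.6]
finger_gap: 0.6
5.6 [584.18002204 265.72775756  58.3537237 ] [ 0.76228532 -0.17092419  0.59508013] [[-33.86751088 215.92281884]]
```

View pics/s1c.png

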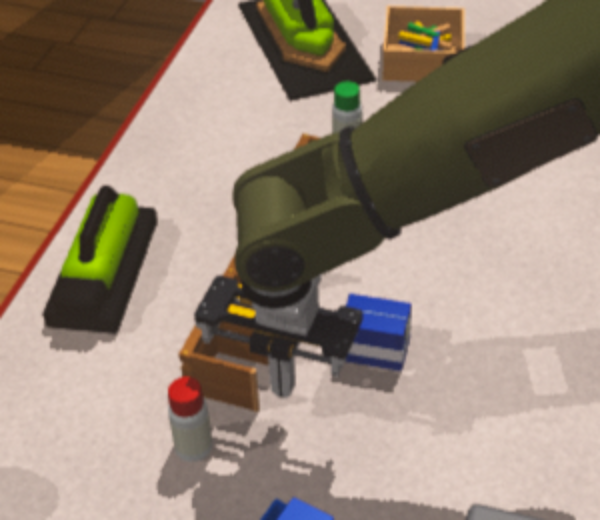

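```bash
python3 -m handwheel '[[[0,5,0],0],[[0,5,0],0],[[0,5,0],0],[[0,2,0],0],[[0,1,0],0],[[0,1,0],0],[[0,0,0],0],[[0,0,0],0],[[0,0,0],0],[[0,0,0],0]]'; python3 -m handwheel '[[[0,0.5,0],0],[[0,0.5,0],0],[[0,0.5,0],0],[[0,0.5,0],0],[[0,0,0],0],[[0,0,0],0],[[0,0,0],0],[[0,0,0],0],[[0,0,0],0],[[0,0,0],0]]'
```

```text
clock: 6.9
eef_pos: [602.3, 264.9, 56.5]
eef_rot: [2.272, 1.571, 0.656]
wrist_force: [-0.2, 0.1, 0.6]
finger_gap: 0.4
clock: 8.15
eef_pos: [604.3, 264.8, 56.4]
eef_rot: [-2.92, 1.571, 1.747]
wrist_force: [-0.0, -0.2, -0.2]
finger_gap: 0.5
```

```bash
python3 -m handwheel '[[[0,0.5,0],0],[[0,0.5,0],0],[[0,0.5,0],0],[[0,0.5,0],0],[[0,0,0],0],[[0,0,0],0],[[0,0,0],0],[[0,0,0],0],[[0,0,0],0],[[0,0,0],0]]'
```

```text
clock: 9.4
eef_pos: [605.4, 264.8, 56.4]
eef_rot: [-1.332, 1.569, -2.948]
wrist_force: [-8.7, -0.4, 4.6]
finger_gap: 0.3
```

```bash
python3 -m handwheel '[[[0,-0.3,6],0],[[0,0,10],0],[[0,0,10],0],[[0,0,10],0],[[0,0,10],0],[[0,0,10],0],[[0,0,8],0],[[0,0,8],0],[[0,0,0],0],[[0,0,0],0]]'; python3 -c "
from h import *
s=manip.read_state();print(s['eef_pos'],s['wrist_force'],torack(s['eef_pos'],(608.2,48.5,-.045)),R.from_euler('xyz',s['eef_rot']).as_matrix().round(4))"
```

```text
clock: 10.65
eef_pos: [602.4, 192.4, 56.2]
eef_rot: [-0.831, 1.569, -2.447]
wrist_force: [-4.4, -3.1, 1.5]
finger_gap: 0.4
[602.40040944 192.35740517  56.22166935] [-4.41455321 -3.07146285  1.45374344] [[-12.26511808 143.45088062]] [[-1.10e-03  9.99e-01 -4.51e-02]
 [-9.00e-04 -4.51e-02 -9.99e-01]
 [-1.00e+00 -1.10e-03  1.00e-03]]
```

Second divider felt (≈5 N). On to the third.

```bash
python3 -m handwheel '[[[0,0,6],0],[[0,0,10],0],[[0,0,10],0],[[0,0,10],0],[[0,0,10],0],[[0,0,10],0],[[0,0,8],0],[[0,0,8],0],[[0,0,0],0],[[0,0,0],0]]'; python3 -c "
from h import *
s=manip.read_state();print(s['eef_pos'],s['wrist_force'],torack(s['eef_pos'],(608.2,48.5,-.045)),R.from_euler('xyz',s['eef_rot']).as_matrix().round(4))"
```

```text
clock: 11.9
eef_pos: [599.4, 120.9, 56.4]
eef_rot: [-0.997, 1.571, -2.613]
wrist_force: [-1.2, -1.0, 0.2]
finger_gap: 0.4
[599.42281103 120.91658264  56.36724177] [-1.16795228 -1.02408455  0.17597734] [[-12.02595007  71.948433  ]] [[-2.00e-04  9.99e-01 -4.49e-02]
 [-1.00e-04 -4.49e-02 -9.99e-01]
 [-1.00e+00 -2.00e-04  2.00e-04]]
```

```bash
python3 -m handwheel '[[[0,0.2,0],0],[[0,0.2,0],0],[[0,0.2,0],0],[[0,0,0],0],[[0,0,0],0],[[0,0,0],0],[[0,0,0],0],[[0,0,0],0],[[0,0,0],0],[[0,0,0],0]]'; python3 -c "
from h import *
s=manip.read_state();print(s['eef_pos'],s['wrist_force'],torack(s['eef_pos'],(608.2,48.5,-.045)))"
```

```text
clock: 13.15
eef_pos: [599.5, 121.0, 56.3]
eef_rot: [-1.411, 1.569, -3.026]
wrist_force: [-6.3, -0.4, 3.1]
finger_gap: 0.4
[599.54201882 120.96572631  56.34862805] [-6.32873762 -0.39387266  3.06073739] [[-11.90907367  72.00288947]]
```

```bash
python3 -m handwheel '[[[0,-6,0],0],[[0,-10,0],0],[[-40,0,0],0],[[-40,0,0],0],[[-40,0,0],0],[[0,-39,-34],0],[[0,-39,-34],0],[[0,0,0],0],[[0,0,0],0],[[0,0,0],0]]'; python3 -m handwheel '[[[0,0,0],0],[[0,0,0],0],[[0,0,0],0],[[0,0,0],0],[[0,0,0],0],[[0,0,0],0],[[0,0,0],0],[[0,0,0],0],[[0,0,0],0],[[0,0,0],0]]' 146
python3 - <<'E'
from h import *
rk=(608.2,48.5,-.045)
s=manip.read_state();print(s['clock'],s['eef_pos'],s['wrist_force'],torack(s['eef_pos'],rk))
for n in ['wrist','top','side']:
    c=cam(n);P=cloud(c)
    if n=='wrist': save(c,'w2.png')
    try: k=carton(c,n,P); print(n,np.round(k,3),torack(k[1:3],rk).round(1),round(k[5]+.045,3))
    except Exception as e: print(n,e)
E
```

```text
clock: 14.4
eef_pos: [509.8, 192.3, 176.3]
eef_rot: [1.057, 1.571, -0.56]
wrist_force: [0.1, 0.3, 0.5]
finger_gap: 0.6
clock: 15.65
eef_pos: [509.3, 193.0, 176.5]
eef_rot: [1.408, 1.571, -0.207]
wrist_force: [-0.3, -0.3, -0.4]
finger_gap: 40.4
15.65 [509.26306115 193.01491165 176.45618466] [-0.25518118 -0.30105842 -0.38810921] [[-105.33775853  139.91795519]]
wrist [7.70000e-01 5.04668e+02 1.36244e+02 7.57250e+01 5.75430e+01 5.00000e-02] [[-107.4   83. ]] 0.095
top [6.80000e-01 5.05510e+02 1.33537e+02 7.99200e+01 5.45050e+01 3.60000e-02] [[-106.4   80.3]] 0.081
side [8.10000e-01 5.04156e+02 1.39474e+02 8.20880e+01 6.17370e+01 4.70000e-02] [[-108.    86.2]] 0.092
```

View pics/w2.png

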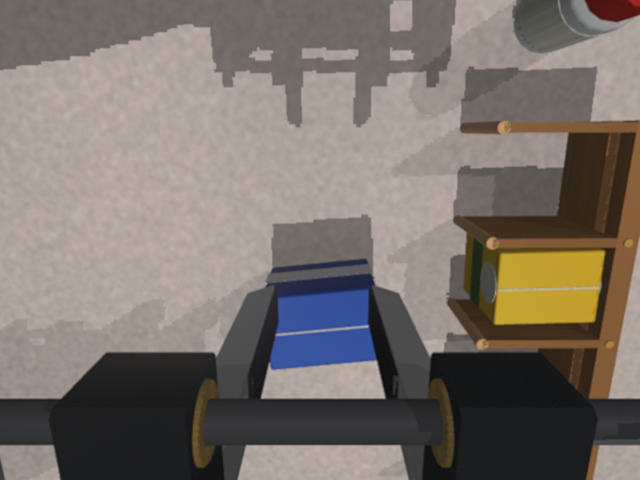

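```bash
python3 -m handwheel '[[[40,0,0],0],[[40,0,0],0],[[40,0,0],0],[[30,0,0],0],[[0,0,0],0],[[0,0,0],0],[[0,0,5],0],[[0,0,5],0],[[0,0,5],0],[[0,0,0],0]]'; python3 -m handwheel '[[[0,0,4],0],[[0,0,5],0],[[0,0,5],0],[[0,0,6],0],[[0,0,6],0],[[0,0,6],0],[[0,0,6],0],[[0,0,4],0],[[0,0,2],0],[[0,0,0],0]]'
cat > chk.py <<'E'
from h import *
import sys
rk=(608.2,48.5,-.045)
s=manip.read_state();print(s['clock'],s['eef_pos'].round(1),s['wrist_force'].round(1),torack(s['eef_pos'],rk).round(1))
for n in sys.argv[1:]:
    c=cam(n);P=cloud(c);save(c,'last_%s.png'%n)
    try: k=carton(c,n,P); print(n,np.round(k,3),torack(k[1:3],rk).round(1),round(k[5]+.045,3))
    except Exception as e: print(n,e)
E
python3 chk.py wrist top side
```

```text
clock: 17.2
eef_pos: [508.6, 177.6, 26.6]
eef_rot: [1.958, 1.571, 0.342]
wrist_force: [0.2, 0.3, 0.7]
finger_gap: 40.2
clock: 18.45
eef_pos: [506.5, 133.8, 26.4]
eef_rot: [-0.77, 1.57, -2.386]
wrist_force: [0.2, 0.6, 0.1]
finger_gap: 40.3
18.45 [506.5 133.8  26.4] [0.2 0.6 0.1] [[-105.4   80.7]]
wrist [ 6.20000e-01  5.04336e+02  1.19050e+02  6.15070e+01  5.45980e+01
 -4.60000e-02] [[-106.9   65.8]] -0.001
top [9.00000e-01 4.99662e+02 8.01950e+01 7.93320e+01 2.50440e+01 2.40000e-02] [[-109.9   26.8]] 0.069
side [ 9.30000e-01  4.96478e+02  1.12126e+02  7.34200e+01  4.10360e+01
 -3.30000e-02] [[-114.5   58.5]] 0.012
```

```bash
python3 -m handwheel '[[[0,0,2],0],[[0,0,2],0],[[0,0,2],0],[[0,0,0.5],0],[[0,0,0],0],[[0,0,-8],0],[[0,0,-12],0],[[-40,0,0],0],[[-50,0,0],0],[[-50,0,0],0]]';python3 -m handwheel '[[[0,0,-15],0],[[0,0,-15],0],[[0,0,0],0],[[0,0,0],0],[[0,0,0],0],[[0,0,0],0],[[0,0,0],0],[[0,0,0],0],[[0,0,0],0],[[0,0,0],0]]' 255;  python3 chk.py wrist top side
```

```text
clock: 20.0
eef_pos: [507.0, 148.4, 168.1]
eef_rot: [-1.452, 1.571, -3.068]
wrist_force: [0.6, 0.5, -0.0]
finger_gap: 40.1
clock: 21.25
eef_pos: [508.5, 177.5, 166.4]
eef_rot: [-2.124, 1.571, 2.543]
wrist_force: [0.0, -0.0, -0.6]
finger_gap: 0.4
21.25 [508.5 177.5 166.4] [ 0.  -0.  -0.6] [[-105.4  124.4]]
wrist [ 8.00000e-01  5.01890e+02  1.14807e+02  7.93190e+01  1.34020e+01
 -4.70000e-02] [[-109.2   61.5]] -0.002
top [ 8.50000e-01  5.00965e+02  9.00990e+01  7.82320e+01  5.61420e+01
 -4.70000e-02] [[-109.    36.7]] -0.002
side [ 8.80000e-01  4.99629e+02  9.61030e+01  8.11480e+01  6.11610e+01
 -2.00000e-03] [[-110.6   42.7]] 0.043
```

View pics/last_wrist.png

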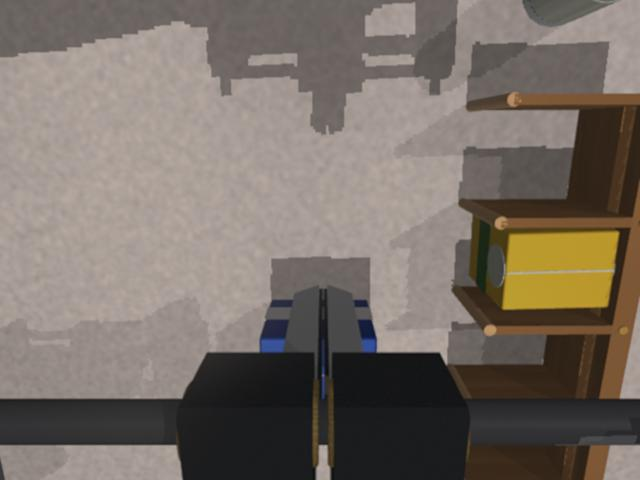

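```bash
python3 -m handwheel '[[[0,0,0],-0.1745],[[0,0,0],-0.1745],[[0,0,0],-0.1745],[[0,0,0],-0.1745],[[0,0,0],-0.1745],[[0,0,0],-0.1745],[[0,0,0],-0.1745],[[0,0,0],-0.1745],[[0,0,0],-0.1745],[[0,0,0],0]]' 187;python3 -m handwheel '[[[0,-29,-24],0],[[0,-29,-24],0],[[0,-29,-24],0],[[0,0,0],0],[[0,0,0],0],[[0,0,0],0],[[0,0,0],0],[[0,0,0],0],[[0,0,0],0],[[0,0,0],0]]';  python3 chk.py wrist top side; python3 -c "
from h import *
print(R.from_euler('xyz',manip.read_state()['eef_rot']).as_matrix().round(4))"
```

```text
clock: 22.8
eef_pos: [508.6, 177.5, 166.5]
eef_rot: [0.412, 1.571, 0.366]
wrist_force: [0.0, -0.8, -0.1]
finger_gap: 24.8
clock: 24.05
eef_pos: [432.7, 93.9, 166.4]
eef_rot: [-2.603, 1.571, -2.648]
wrist_force: [-0.4, -0.7, 1.1]
finger_gap: 25.0
24.05 [432.7  93.9 166.4] [-0.4 -0.7  1.1] [[-177.3   37.5]]
wrist [ 6.40000e-01  4.97618e+02  9.02060e+01  8.05500e+01  5.18070e+01
 -4.70000e-02] [[-112.3   36.7]] -0.002
top [ 7.90000e-01  5.11675e+02  8.96420e+01  5.63100e+01  5.61730e+01
 -3.10000e-02] [[-98.3  36.8]] 0.014
side [ 8.60000e-01  4.99413e+02  9.59510e+01  8.09570e+01  6.32740e+01
 -3.20000e-02] [[-110.8   42.5]] 0.013
[[ 1.00e-04  4.53e-02  9.99e-01]
 [ 0.00e+00  9.99e-01 -4.53e-02]
 [-1.00e+00  0.00e+00  1.00e-04]]
```

View pics/last_wrist.png

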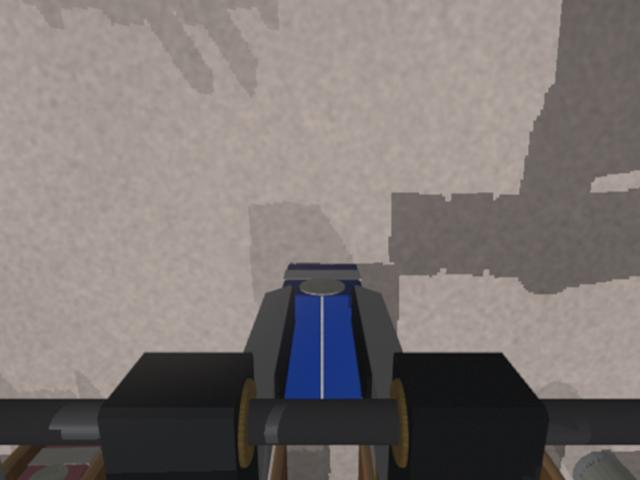

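```bash
python3 -c "
from h import *
c=cam('wrist')
for p in [(322,295),(322,396)]: print(torack(pix(c,*p,70),(608.2,48.5,-.045)))"; python3 -m handwheel '[[[40,-1,0],0],[[40,0,0],0],[[40,0,0],0],[[20,0,0],0],[[0,0,0],0],[[0,0,5],0],[[0,0,5],0],[[0,0,5],0],[[0,0,5],0],[[0,0,0],0]]'; python3 -m handwheel '[[[0,0,4],0],[[0,0,6],0],[[0,0,8],0],[[0,0,8],0],[[0,0,8],0],[[0,0,8],0],[[0,0,8],0],[[0,0,5],0],[[0,0,3],0],[[0,0,0],0]]'; python3 chk.py top side
```

```text
[[-148.4346907    36.78000122]]
[[-72.85852666  36.59222439]]
clock: 25.65
eef_pos: [452.9, 92.0, 26.5]
eef_rot: [0.319, 1.571, 0.274]
wrist_force: [-0.7, -1.0, 0.6]
finger_gap: 24.9
clock: 26.9
eef_pos: [510.8, 89.3, 26.5]
eef_rot: [0.09, 1.57, 0.045]
wrist_force: [-0.6, -0.1, 1.0]
finger_gap: 24.8
26.9 [510.8  89.3  26.5] [-0.6 -0.1  1. ] [[-99.1  36.4]]
top [ 5.50000e-01  5.86286e+02  8.58460e+01  5.50960e+01  2.54270e+01
 -1.55600e+00] [[-23.6  36.3]] -1.511
side [  0.66  581.664  90.805  60.877  36.496  -1.555] [[-28.4  41.1]] -1.51
```

```bash
python3 -c "
import cv2
a=cv2.imread('pics/last_top.png')[150:330,180:420];b=cv2.imread('pics/last_side.png')[150:330,190:430]
cv2.imwrite('pics/c1.png',cv2.hconcat([cv2.resize(x,(400,300),interpolation=cv2.INTER_CUBIC) for x in (a,b)]))"
```

```text
(no output)
```

View pics/c1.png

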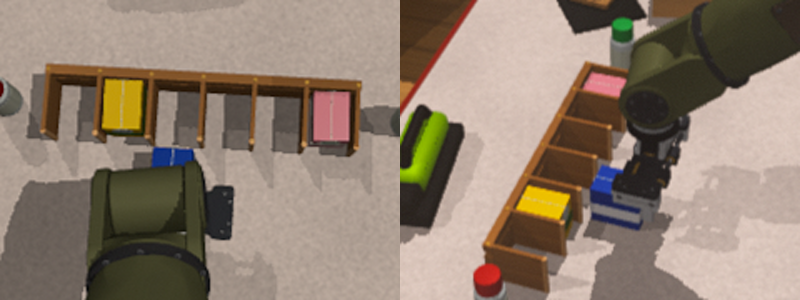

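```bash
python3 -m handwheel '[[[0,0,3],0],[[0,0,5],0],[[0,0,6],0],[[0,0,6],0],[[0,0,6],0],[[0,0,6],0],[[0,0,6],0],[[0,0,5],0],[[0,0,3],0],[[0,0,0],0]]'; python3 chk.py top side;  python3 -m handwheel '[[[0,0,3],0],[[0,0,5],0],[[0,0,6],0],[[0,0,6],0],[[0,0,5],0],[[0,0,5],0],[[0,0,4],0],[[0,0,2],0],[[0,0,2],0],[[0,0,0],0]]'; python3 chk.py top side
```

```text
clock: 28.35
eef_pos: [556.8, 87.2, 26.4]
eef_rot: [0.035, 1.57, -0.011]
wrist_force: [0.6, -0.9, -0.1]
finger_gap: 25.2
28.35 [556.8  87.2  26.4] [ 0.6 -0.9 -0.1] [[-53.1  36.4]]
top [ 5.20000e-01  6.38631e+02  8.60300e+01  4.84770e+01  1.40530e+01
 -1.55600e+00] [[28.7 38.9]] -1.511
side [5.70000e-01 6.31276e+02 8.52860e+01 5.43600e+01 2.96090e+01 1.47500e+00] [[21.4 37.8]] 1.52
clock: 29.8
eef_pos: [594.7, 85.5, 26.4]
eef_rot: [0.037, 1.57, -0.009]
wrist_force: [1.2, -0.3, -0.5]
finger_gap: 25.0
29.8 [594.7  85.5  26.4] [ 1.2 -0.3 -0.5] [[-15.2  36.3]]
top list index out of range
side list index out of range
```

```bash
python3 -m handwheel '[[[0,0,2],0],[[0,0,2],0],[[0,0,2],0],[[0,0,1],0],[[0,0,1],0],[[0,0,1],0],[[0,0,0.5],0],[[0,0,0],0],[[0,0,0],0],[[0,0,0],0]]'; python3 chk.py
```

```text
clock: 31.25
eef_pos: [604.0, 85.1, 26.4]
eef_rot: [0.008, 1.571, -0.037]
wrist_force: [-0.3, 0.1, 0.8]
finger_gap: 25.4
31.25 [604.   85.1  26.4] [-0.3  0.1  0.8] [[-5.8 36.4]]
```

```bash
python3 -m handwheel '[[[0,0,0.5],0],[[0,0,0.5],0],[[0,0,0.5],0],[[0,0,0.5],0],[[0,0,0],0],[[0,0,0],0],[[0,0,0],0],[[0,0,0],0],[[0,0,0],0],[[0,0,0],0]]'; python3 chk.py
```

```text
clock: 32.5
eef_pos: [604.7, 85.0, 26.4]
eef_rot: [-3.035, 1.567, -3.08]
wrist_force: [-13.3, -1.2, 9.6]
finger_gap: 25.1
32.5 [604.7  85.   26.4] [-13.3  -1.2   9.6] [[-5.2 36.3]]
```

```bash
python3 -m handwheel '[[[0,0,-2],0],[[0,0,-8],0],[[0,0,-20],0],[[0,0,-30],0],[[0,0,-40],0],[[-40,0,-40],0],[[-40,0,-30],0],[[-40,0,0],0],[[0,0,0],0],[[0,0,0],0]]'; python3 chk.py top wrist side
python3 - <<'E'
from h import *
for n in ['top','side']:
    c=cam(n);P=cloud(c)
    for t in ['can_red','can_green','carton_yellow','carton_pink','dosing_cup','blue_tub','peg_basket']:
        d=manip.cut_out(t,n)
        if d: print(n,t,round(d[0]['confidence'],2),np.round(d[0]['centre']),np.round(np.median(P[d[0]['region']],axis=0)))
a=cv2.imread('pics/last_top.png')[150:330,180:420];b=cv2.imread('pics/last_side.png')[150:330,190:430]
cv2.imwrite('pics/c2.png',cv2.hconcat([cv2.resize(x,(400,300),interpolation=cv2.INTER_CUBIC) for x in (a,b)]))
E
```

```text
clock: 33.75
eef_pos: [435.8, 92.6, 145.7]
eef_rot: [-2.879, 1.57, -2.924]
wrist_force: [-0.1, -0.5, -0.5]
finger_gap: 25.1
33.75 [435.8  92.6 145.7] [-0.1 -0.5 -0.5] [[-174.3   36.3]]
top [ 8.30000e-01  6.52611e+02  8.33090e+01  8.09920e+01  5.58790e+01
 -4.40000e-02] [[42.8 36.8]] 0.001
wrist 'NoneType' object is not subscriptable
side [ 9.00000e-01  6.51987e+02  8.43690e+01  8.29770e+01  5.68440e+01
 -5.70000e-02] [[42.1 37.8]] -0.012
top can_red 0.79 [182. 205.] [668. 327.  89.]
top can_green 0.88 [429. 218.] [ 644. -242.  102.]
top carton_yellow 0.81 [254. 215.] [654. 154.  68.]
top carton_pink 0.85 [378. 220.] [ 643. -130.   63.]
top dosing_cup 0.96 [449. 280.] [ 509. -311.   12.]
top blue_tub 0.84 [104. 291.] [471. 498.  51.]
top peg_basket 0.8 [532. 249.] [ 590. -507.   28.]
side can_red 0.57 [242. 329.] [668. 354.  75.]
side can_green 0.69 [325. 174.] [ 647. -234.   75.]
side carton_yellow 0.89 [279. 272.] [651. 158.  69.]
side carton_pink 0.57 [316. 200.] [ 645. -134.   64.]
side dosing_cup 0.73 [310. 415.] [471. 516.  52.]
side blue_tub 0.57 [310. 414.] [472. 515.  52.]
side peg_basket 0.57 [353. 139.] [ 613. -514.   42.]
```

View pics/c2.png

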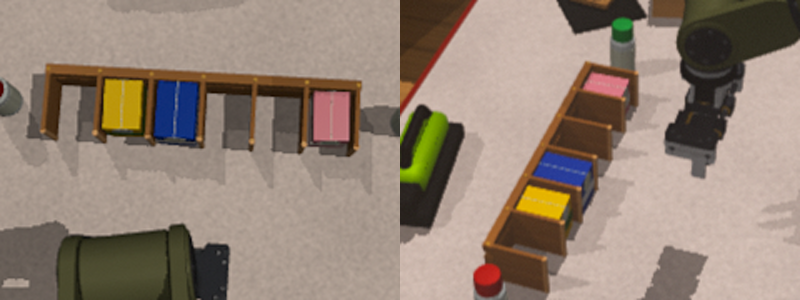

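The blue carton stands square in the third gap from the red can (left crop, about (176,110)). It sits next to the yellow carton, and nothing else has shifted. I'm handing in.

```bash
python3 -c "
from cell import manip
print(manip.sign_off())"
```

```text
the job is handed in; nothing more can be done
None
```

The blue carton is home in the third gap from the red can's end, against the back rail. The job was handed in at about 34 s of the 72 s; no verdict was reported.

**Counting:** I ran the closed fingertips along the front edges from the red can's end. The first divider read about 9 N and the second about 5 N. The third read only about 1 N at first, so I pressed slightly more and got about 6 N.

**Pushing:** I pushed the carton sideways with the two fingertips on one side until it lined up with the gap. Then I pushed it from behind until the back rail was felt, at about 13 N. It was never gripped or lifted.

**Last checks:**
- **Carton position:** the top camera puts it at x = 42.8 mm and y = 36.8 mm in the rack frame, with a yaw error of about 0.001 rad. The side camera gives 42.1 mm, 37.8 mm and -0.012 rad. Both are within the limits.
- **Other things:** in the top camera everything else is within about 3 mm of where it started.
- **Robot:** the arm stands clear and touches nothing.

**Checks that failed or disagreed:**
- The wrist camera gave no carton reading in the final check.
- The side camera's network took the blue tub for the dosing cup, so the cup rests on the top camera alone. The side camera also gave no usable before-and-after comparison for the peg basket.

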